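# Turn the recipe tablet to the chopping board

### The job

I am moving from the sink to the chopping board and want to read the recipe there. Turn the tablet on its swivel stand so that the screen faces the middle of the chopping board, and tilt it so that it leans back 30 degrees from upright. Leave the board and everything else on the worktop where they are.

Things in the scene. Friction and masses are not known exactly. Their poses are not given: they have to be found in the camera images.
- turn (a joint): Swivel joint of the tablet stand, rad, about the vertical axis swivel_axis, range -1.6 to 1.6. 0: the screen faces -x (the robot); positive turns the screen towards -y (the robot's right), so the screen faces the horizontal direction (-cos, -sin) of this angle. Stiff: it stays where it is left (about 0.12 N m).
- tilt (a joint): Tilt joint of the tablet, rad, about the level axis tilt_axis, range -0.05 to 1.2. 0: the screen is upright; positive leans the top edge back, away from the side the screen faces. Stiff: it stays where it is left (about 0.28 N m, some 4 N at the top edge).
- swivel_axis (a point): Point on the vertical swivel axis, 26 mm above the worktop, at the top of the stand's dark turntable disc (100 mm across, on a black suction foot 144 mm across that is stuck to the worktop). Its axes turn with the swivel: x points away from behind the screen, y along the screen, z up; the screen faces its -x.
- tilt_axis (a point): Middle of the tilt hinge, 105 mm above the worktop and 15 mm behind the swivel axis (+x of swivel_axis). Its axes turn and tilt with the tablet: x out of the tablet's back, y along its width (the hinge line), z up along the tablet.
- tablet_top (a point): Middle of the tablet's top edge, in its mid plane; axes as tilt_axis, where it lies at (-22, 0, 67) mm. The tablet is a grey slab with a lit recipe screen, 200 wide, 134 high, 9 mm thick, held landscape. The top 30 mm of front and back are free to pinch from above; below that a back plate (100 x 70 x 6 mm) and the hinge are behind it, and a rubber clip holds each side edge.
- chopping_board: Pale wooden chopping board, 200 x 300 x 22 mm, lying loose on the worktop to the right; origin at the middle of its underside, x along its short side, y along its long side.
- tomato_1: Red tomato, 65 mm, on the chopping board (bystander).
- onion_2: Red onion, 80 mm, on the worktop (bystander).
- garlic_1: Garlic bulb, 60 mm, lying in the pale green tub (bystander).
- milk_tin: Food tin with a printed label, 76 mm across, 110 mm high (bystander).
- tumbler_1: Clear drinking glass, 77 mm across, 94 mm high (bystander).
- mug_red: Red-brown mug, 94 mm high, 112 mm over the handle (bystander).
- green_bowl: Small round pale green plastic tub, 97 mm across, 52 mm high (bystander).

How it is judged:
By the outcome, as a careful person would: the job done as asked, in the order asked, and still so for the second after the job is handed in, with the robot touching nothing.
It also fails if it takes over 34 s, if anything falls off the work surface, if the arm or the gripper's body presses on something with over 40 N, if the wrist force passes 120 N, or if a joint passes its speed limit or range.

### The arm

A 7-joint arm with a two-finger parallel gripper is mounted at the origin on a cart in front of the work surface, level with it; the furniture and walls round the work are solid. World frame = base frame: x ahead of the robot, y to its left, z up, the work surface at z = 0. Lengths are in m, angles in rad, forces in N, time in s.
With the tool pointing down it reaches from about 0.4 to 0.875 m from the base axis. Payload 19.3 kg.
Tool frame: the origin (TCP) lies at the very end of the fingers, on their centre line; the grasp point (between the pads) lies 19 mm behind it; z points along the fingers, y is the line along which they close (so a half turn about z gives the same grasp; the last joint's range is limited). The gripper opens to 85 mm and grips with 20 to 120 N. Pads are 22 mm wide; open, the fingers measure 114 mm over their backs; the gripper's body (76 mm by 85 mm) begins 54 mm behind the grasp point. The pads swing forward as they close: fully open they stand 13 mm farther back than shut.
Start: joints at [1.101, 0.521, -0.036, 1.599, 0.021, 1.021, -0.113], TCP at [0.243, -0.576, 0.193] pointing down, gripper open.
Joint ranges: [-2.91, 2.91], [-0.3, 2.13], [-1.5, 1.42], [0.17, 2.43], [-1.26, 4.41], [0.16, 1.93], [-2.52, 2.52]. Speed limits (rad/s): [1.89, 1.89, 2.39, 2.39, 3.01, 3.01, 3.01].

### API

Orientations are given as [roll, pitch, yaw] about the fixed x, y, z axes, in that order (R = Rz(yaw) Ry(pitch) Rx(roll)).
In Python, from workcell import observe, grab_frame, job_done gives the robot as it stands.
- The arm moves only by the tool move_arm, never from a script. Its argument "plan" is a list that holds one entry, the list of rows, each a list of 7 numbers: the shift along the tool's x, y, z each as a share of 0.02 m, from -1 to 1, then the turn, a rotation vector about the tool's x, y, z each as a share of 6 degrees, from -1 to 1, then the opening, from -1 (shut) to 1 (fully open). A call has exactly 10 rows; each row shifts and turns the commanded pose from where the row before left it, along the tool's axes as they then stand; what a row does not reach is not made up. A row lasts 1/10 s, in which the tool goes at most 50 mm and 8.59 degrees, less where a joint would pass 70% of its speed; a pose out of reach is approached as far as the arm can. A call with a number of a shift or a turn outside -1 to 1 is refused whole. A call with a gripper value outside its range is refused whole. The fingers move at their own pace and stop on an object; "grip_force" is the grip in N (left out, the last holds). Time passes only in rows, so rows that do not move let the fingers close, or fill a call up. It gives the time, the measured TCP pose, the force, the opening and the grip force at its end, in the units of the state.
- observe(): the state, without advancing time (a new reading comes with each control period).
- grab_frame(name): name is "side" or "top"; returns a dict with "color" (420x560x3 uint8, red, green, blue), "intrinsics" (3x3 intrinsics, pixels), "k1" (the pictures are not rectified: a ray, as slopes to the right and down, at radius r is drawn at 1 + k1 r^2 times it, then the intrinsics apply), "position" and "orientation" of the camera in the world. Camera axes: x right, y down, z forward; pixel columns grow to the right and rows downward; lengths in m; the calibration is good to about 2 mm. A picture is of the moment at which its call begins. There is no depth.
- job_done(): hands the job in; it is judged then, once.
The state is a dict: "clock": time; "qpos": joint angles; "qd": joint speeds; "joint_efforts": joint torques, N m; "position": TCP position; "tool_rot": TCP orientation; "force": force on the tool from outside, world axes, zero at the start; "moment": the same for the moment, N m; "grip_width": finger opening in m; "finger_force": force on a finger pad.
Only numpy, scipy, OpenCV 4.12 (cv2) and the standard library are available. Lean on these libraries where they do the work, as an engineer would, in place of code of your own. Each camera call takes 0.05 s, during which the arm holds its last target. There are 200 camera calls.

## Working session

There is one attempt and no reset: what is moved stays moved. The work goes in short steps, Python scripts to look and compute and a tool call to move; the robot and the scene stay as the last step left them, time stands still between calls to the robot, and variables do not carry over. Pictures are saved under pics/ and viewed, at most 10 in all, crops included, and the job is handed in when it is done.

Besides the shell and the picture viewer there is one more tool, called after "Request:" by a JSON object that holds its "op" and its "data". move_arm: Moves the arm, as the interface text tells. Shift numbers are shares of 0.02 m and turn numbers shares of 6 degrees, none past 1 either way. Its arguments: {"type":"object","properties":{"plan":{"type":"array"},"grip_force":{"type":"number"}},"required":["plan"]}

```bash
mkdir -p pics
python3 - <<'E'
from workcell import observe, grab_frame
import cv2,json
s=observe(); print(s)
for n in("top","side"):
    f=grab_frame(n); cv2.imwrite(f"pics/{n}0.png",cv2.resize(f["color"][:,:,::-1],(784,588)))
    print(n,f["intrinsics"],f["k1"],f["position"],f["orientation"])
E
```

```text
{'clock': 0.0, 'qpos': array([ 1.10079503,  0.52200582, -0.03636131,  1.60000255,  0.02120633,
        1.02112995, -0.11280898]), 'qd': array([ 0.00047576, -0.00103785,  0.00081796,  0.00079183,  0.00066694,
       -0.00037256, -0.00038692]), 'joint_efforts': array([ 7.18703286e-04, -9.27139950e+01,  1.98056437e+00, -3.69942927e+01,
        1.79323921e-02,  8.15765932e-03,  4.86713475e-05]), 'position': array([ 0.24309874, -0.57535997,  0.19283245]), 'tool_rot': array([-3.14043450e+00,  7.27590887e-05,  3.99814995e-01]), 'force': array([ 0.26452468, -0.72278658, -0.13657129]), 'moment': array([-1.78408629e-02, -9.20868933e-06, -6.70777438e-02]), 'finger_force': 0.0, 'grip_width': 0.08525523139427048}
top [[435.91275347   0.         271.01985158]
 [  0.         435.91275347 210.2380718 ]
 [  0.           0.           1.        ]] -0.10249748477019179 [ 0.34607657 -0.16959771  1.39405707] [-3.017409    0.00870548 -1.57662344]
side [[380.62183798   0.         274.86579809]
 [  0.         380.62183798 209.29735033]
 [  0.           0.           1.        ]] 0.03634108233089981 [0.17618367 0.79011227 0.63437889] [-2.04513647  0.02720244 -2.85875159]
```

View pics/top0.png

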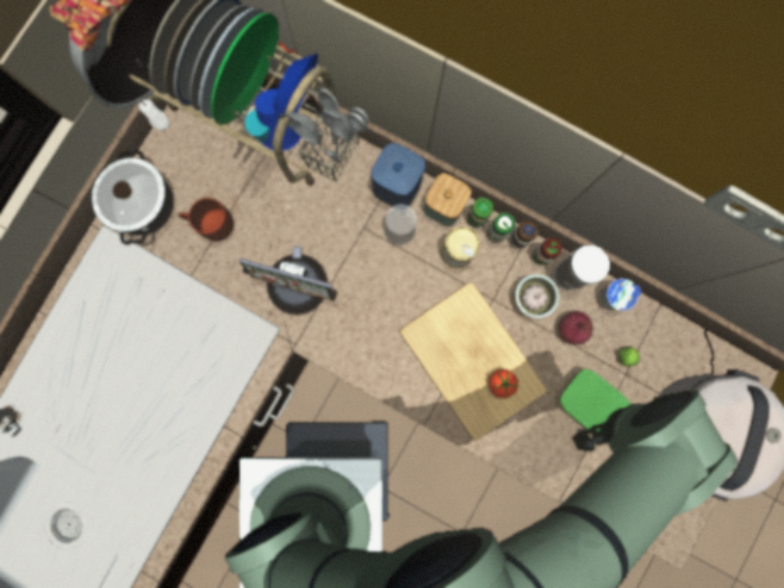

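View pics/side0.png

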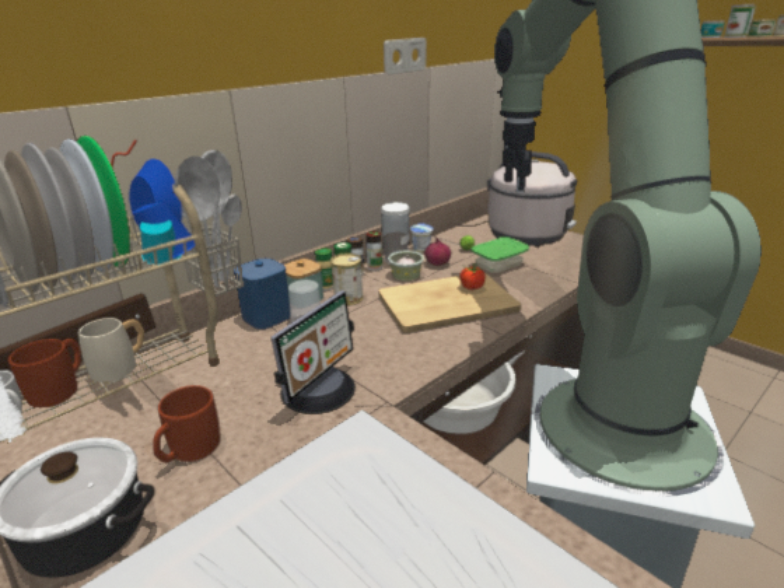

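The top view shows the tablet's upper edge from about (242,264) to (334,295), with the foot near (297,284). The board's corners are at about (471,283), (545,390), (475,438) and (402,330). These are 1.4x pixels. I'll take closer crops to measure from.

```bash
cat > h.py <<'E'
import numpy as np, cv2
from scipy.spatial.transform import Rotation as R
from workcell import observe, grab_frame
def ray(f,px):
    K=f["intrinsics"]; d=(np.array(px,float)-K[:2,2])/K[0,0]; u=d.copy()
    for _ in range(20): u=d/(1+f["k1"]*(u@u))
    return R.from_euler("xyz",f["orientation"]).apply([u[0],u[1],1])
def at(f,px,z):
    r=ray(f,px); p=f["position"]; return p+r*(z-p[2])/r[2]
def proj(f,P):
    c=R.from_euler("xyz",f["orientation"]).inv().apply(np.atleast_2d(P)-f["position"])
    u=c[:,:2]/c[:,2:]; u=u*(1+f["k1"]*(u**2).sum(1))[:,None]
    return u*f["intrinsics"][0,0]+f["intrinsics"][:2,2]
def crop(f,x,y,w,h,k,name,pts=None):
    im=cv2.resize(f["color"][y:y+h,x:x+w,::-1],None,fx=k,fy=k,interpolation=cv2.INTER_CUBIC)
    if pts is not None:
        for q in pts: cv2.circle(im,tuple(int(v) for v in (np.array(q)-[x,y]+.5)*k),2,(255,0,255),-1)
    cv2.imwrite(name,im)
E
python3 - <<'E'
from h import *
t=grab_frame("top"); s=grab_frame("side")
np.save("f0.npy",[t,s],allow_pickle=True)
a=cv2.resize(t["color"][170:240,160:260],None,fx=6,fy=6,interpolation=cv2.INTER_CUBIC)[:, :,::-1]
cv2.imwrite("pics/a.png",a)
crop(s,185,195,80,100,6,"pics/b.png")
C=np.array([[471,283],[545,390],[475,438],[402,330]])/1.4
P=np.array([at(t,c,.022) for c in C]);print(P,[np.linalg.norm(P[i]-P[i-1]) for i in range(4)],P.mean(0))
hsv=cv2.cvtColor(t["color"],cv2.COLOR_RGB2HSV)
print(at(t,np.array([297,284])/1.4,.015))
for n,(c,z) in dict(tablet1=((242,264),.17),tablet2=((334,295),.17),mug=((210,218),.09),glass=((401,220),.09)).items(): print(n,at(t,np.array(c)/1.4,z))
E
```

```text
[[ 0.54194356 -0.36698698  0.022     ]
 [ 0.29893652 -0.52822002  0.022     ]
 [ 0.19511107 -0.36858066  0.022     ]
 [ 0.4362047  -0.20896248  0.022     ]] [np.float64(0.19013797757103537), np.float64(0.29163078685722543), np.float64(0.190432272395768), np.float64(0.28914373608049193)] [ 0.36804896 -0.36818753  0.022     ]
[0.54343573 0.02996702 0.015     ]
tablet1 [0.56353097 0.12145702 0.17      ]
tablet2 [ 0.49821201 -0.06789613  0.17      ]
mug [0.68190314 0.21508969 0.09      ]
glass [ 0.67262971 -0.20738747  0.09      ]
```

View pics/a.png

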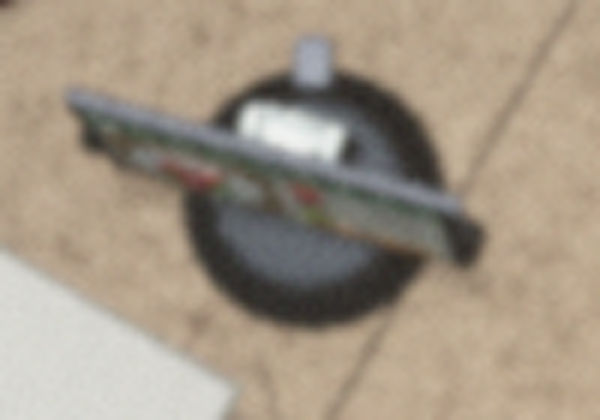

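View pics/b.png

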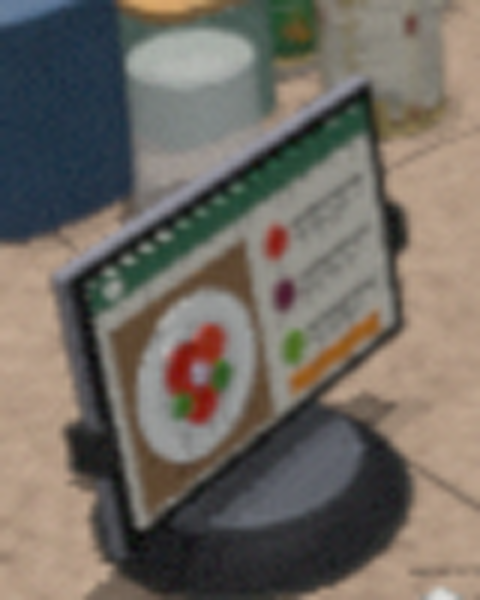

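```bash
cat >> h.py <<'E'
from scipy.optimize import least_squares
def frames(p):
    x,y,a,t=p
    Rs=R.from_euler("z",a); o=np.array([x,y,.105])+Rs.apply([.015,0,0])
    return o, Rs*R.from_euler("y",t)
def tab(p,q): o,r=frames(p); return o+r.apply(np.array(q)/1000)
E
cat > fit0.py <<'E'
from h import *
t,s=np.load("f0.npy",allow_pickle=True)
b=lambda u,v:np.array([u,v])/6+[185,195]-.42
a=lambda u,v:np.array([u,v])/6+[160,170]-.42
F,B=-26.5,-17.5
S=[((F,-100,67),b(372,98)),((B,-100,67),b(366,80)),((F,100,67),b(78,290)),((B,100,67),b(58,275)),((F,-100,-67),b(402,324)),((F,100,-67),b(128,562))]
T=[((B,100,67),a(68,92)),((B,-100,67),a(462,200))]
foot=at(t,a(315,197),.015)
def res(p):
    r=[(proj(s,tab(p,q))[0]-m) for q,m in S]+[(proj(t,tab(p,q))[0]-m) for q,m in T]
    r.append((np.array(p[:2])-foot[:2])/.002)
    return np.concatenate(r)
o=least_squares(res,[foot[0],foot[1],-.33,.2])
print(foot,o.x,np.round(o.fun,1))
E
python3 fit0.py
python3 - <<'E'
from h import *
t,s=np.load("f0.npy",allow_pickle=True)
crop(t,270,190,130,130,4.5,"pics/c.png")
E
```

```text
[0.54487416 0.03018594 0.015     ] [ 0.54767442  0.03139023 -0.27060102  0.02978968] [ 1.6 -3.2 -0.1 -0.8  0.1 -0.4  0.5  1.2  0.5  1.5 -0.5  1.3 -0.4 -0.
  0.9 -0.1  1.4  0.6]
```

View pics/c.png

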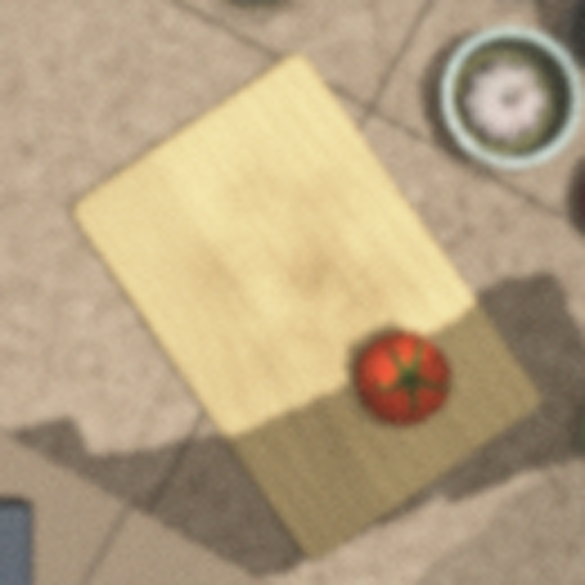

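```bash
sed -i 's/((F,-100,67),b(372,98)),//' fit0.py
cat >> fit0.py <<'E'
p=o.x; top=tab(p,(-22,0,67)); print("top",top)
bd=np.array([at(t,np.array(c)/4.5+[270,190]-.39,.022) for c in [(297,50),(542,403),(312,560),(72,210)]]).mean(0)
d=bd-[p[0],p[1],0]; print("board",bd,"target turn",np.arctan2(-d[1],-d[0]))
E
python3 fit0.py
```

```text
[0.54487416 0.03018594 0.015     ] [ 0.54732495  0.03064301 -0.2739079   0.03272687] [ 0.1 -0.9  0.2 -0.6  0.6  1.   0.9  1.4 -0.3  1.1 -0.1 -0.1  1.1  0.1
  1.2  0.2]
top [0.54270783 0.03194028 0.17268399]
board [ 0.36737362 -0.36666522  0.022     ] target turn 1.1455115841192827
```

Request:
{"op": "move_arm", "data": {"plan": [[[0, 0, -1, 0, 0, 0, 1], [0, 0, -1, 0, 0, 0, 1], [0.4, -0.35, -1, 0, 0, 0, 1], [0.985, -0.851, 0, 0, 0, 0, 1], [0.985, -0.851, 0, 0, 0, 0, 1], [0.985, -0.851, 0, 0, 0, 0, 1], [0.985, -0.851, 0, 0, 0, 0, 1], [0.985, -0.851, 0, 0, 0, 0, 1], [0.985, -0.851, 0, 0, 0, 0, 1], [0.985, -0.851, 0, 0, 0, 0, 1]]]}}

```text
clock: 1.2
position: [0.3289, -0.4017, 0.2534]
tool_rot: [-3.142, 0.0, 0.4]
force: [1.1, -0.0, 0.2]
grip_width: 0.0857
finger_force: 0.0
```

Request:
{"op": "move_arm", "data": {"plan": [[[0.985, -0.851, 0, 0, 0, 0, 1], [0.985, -0.851, 0, 0, 0, 0, 1], [0.985, -0.851, 0, 0, 0, 0, 1], [0.985, -0.851, 0, 0, 0, 0, 1], [0.985, -0.851, 0, 0, 0, 0, 1], [0.985, -0.851, 0, 0, 0, 0, 1], [0.985, -0.851, 0, 0, 0, 0, 1], [0.985, -0.851, 0, 0, 0, 0, 1], [0.985, -0.851, 0, 0, 0, 0, 1], [0.985, -0.851, 0, 0, 0, 0, 1]]]}}

```text
clock: 2.2
position: [0.4441, -0.1683, 0.2534]
tool_rot: [3.141, 0.0, 0.4]
force: [0.8, -0.0, 0.2]
grip_width: 0.0853
finger_force: 0.0
```

Request:
{"op": "move_arm", "data": {"plan": [[[0.937, -0.811, 0, 0, 0, 0, 1], [0.937, -0.811, 0, 0, 0, 0, 1], [0.937, -0.811, 0, 0, 0, 0, 1], [0.937, -0.811, 0, 0, 0, 0, 1], [0.937, -0.811, 0, 0, 0, 0, 1], [0.937, -0.811, 0, 0, 0, 0, 1], [0.937, -0.811, 0, 0, 0, 0, 1], [0.937, -0.811, 0, 0, 0, 0, 1], [0.937, -0.811, 0, 0, 0, 0, 1], [0, 0, 0, 0, 0, -1, 0.5]]]}}

```text
clock: 3.2
position: [0.543, 0.0342, 0.2532]
tool_rot: [-3.14, -0.001, 0.508]
force: [-0.6, 0.6, 0.9]
grip_width: 0.0731
finger_force: 0.0
```

Request:
{"op": "move_arm", "data": {"plan": [[[0, 0, 0, 0, 0, -0.95, 0.5], [0, 0, 0, 0, 0, -0.95, 0.5], [0, 0, 0, 0, 0, -0.95, 0.5], [0, 0, 0, 0, 0, -0.95, 0.5], [0, 0, 0, 0, 0, -0.95, 0.5], [0, 0, 0, 0, 0, -0.95, 0.5], [0, 0, 0, 0, 0, -0.95, 0.5], [0, 0, 0, 0, 0, -0.95, 0.5], [0, 0, 0, 0, 0, 0, 0.5], [0, 0, 0, 0, 0, 0, 0.5]]]}}

```text
clock: 4.2
position: [0.5423, 0.0307, 0.2533]
tool_rot: [-3.141, 0.0, 1.297]
force: [0.1, -0.5, 1.0]
grip_width: 0.0643
finger_force: 0.0
```

Run:
```python
from h import *
s=grab_frame("side"); crop(s,150,95,160,190,3,"pics/d.png",[proj(s,tab([.5473,.0306,-.274,.0327],q))[0] for q in [(-26.5,-100,67),(-26.5,100,67),(-26.5,100,-67),(-26.5,-100,-67),(-22,0,67)]])
o=observe(); print(o["position"],o["tool_rot"],o["qpos"])
```

```text
[0.54229831 0.03075166 0.25337009] [-3.14149433e+00  1.60043247e-05  1.29731835e+00] [ 0.2426272   0.36947571 -0.54023729  1.72274343  0.20914458  1.10716569
 -0.63544117]
```

View pics/d.png

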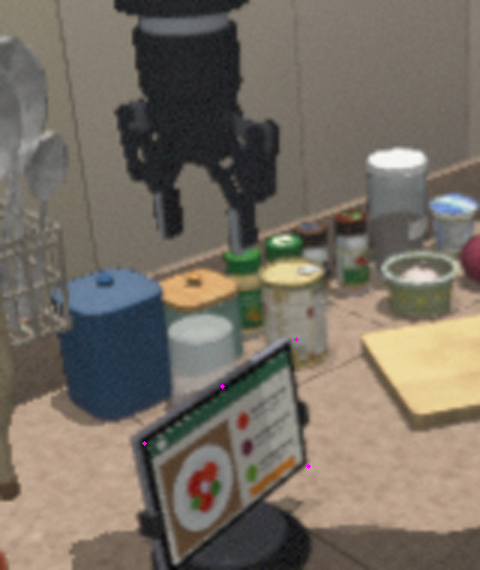

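The picture shows the fingers at (170,230) and (243,245), above the tablet's top middle at (222,386). The model overlay fits to within 1-2 px, so I'll descend and pinch.

Request:
{"op": "move_arm", "data": {"plan": [[[0, 0, 0.87, 0, 0, 0, 0.5], [0, 0, 0.87, 0, 0, 0, 0.5], [0, 0, 0.87, 0, 0, 0, 0.5], [0, 0, 0.87, 0, 0, 0, 0.5], [0, 0, 0.87, 0, 0, 0, 0.5], [0, 0, 0.87, 0, 0, 0, 0.5], [0, 0, 0, 0, 0, 0, 0.5], [0, 0, 0, 0, 0, 0, -1], [0, 0, 0, 0, 0, 0, -1], [0, 0, 0, 0, 0, 0, -1]]], "grip_force": 40}}

```text
clock: 5.25
position: [0.5427, 0.0308, 0.1498]
tool_rot: [3.14, -0.0, 1.3]
force: [0.3, 0.7, 0.0]
grip_width: 0.0209
finger_force: 0.0
```

Request:
{"op": "move_arm", "data": {"plan": [[[0, 0, 0, 0, 0, 0, -1], [0, 0, 0, 0, 0, 0, -1], [0, 0, 0, 0, 0, 0, -1], [0, 0, 0, 0, 0, 0, -1], [0, 0, 0, 0, 0, 0, -1], [0, 0, 0, 0, 0, 0, -1], [0, 0, 0, 0, 0, 0, -1], [0, 0, 0, 0, 0, 0, -1], [0, 0, 0, 0, 0, 0, -1], [0, 0, 0, 0, 0, 0, -1]]]}}

```text
clock: 6.25
position: [0.5423, 0.0308, 0.149]
tool_rot: [-3.142, -0.0, 1.3]
force: [0.8, 0.7, 0.6]
grip_width: 0.0
finger_force: 0.0
```

Run:
```python
from h import *
s=grab_frame("side"); t=grab_frame("top"); o=observe()
q=proj(s,[o["position"]])[0]; print(q,o["position"],o["force"])
crop(s,180,140,90,150,4,"pics/e1.png",[q]); crop(t,150,150,120,120,5,"pics/e2.png",[proj(t,[o["position"]])[0]])
a=cv2.imread("pics/e1.png");b=cv2.imread("pics/e2.png"); cv2.imwrite("pics/e.png",np.hstack([a[:600],b[:600]])[:, :800])
```

```text
[224.84800648 231.17931841] [0.54233618 0.03081014 0.14898692] [ 0.31904007 -0.04138364  0.25310942]
```

View pics/e.png

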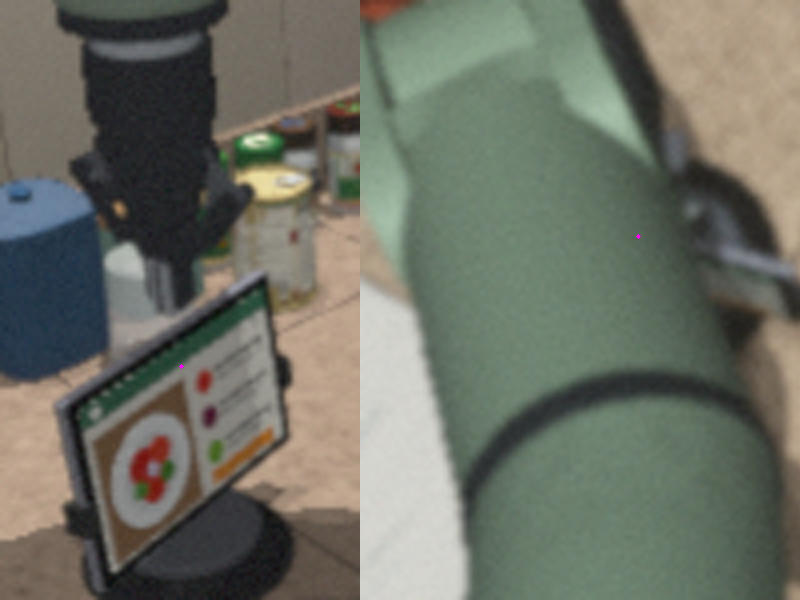

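Run:
```python
from h import *
s=grab_frame("side"); o=observe(); np.save("f1.npy",[s],allow_pickle=True)
P=o["position"]; x=np.array([.963,-.27,0])
print("d tips", [(proj(s,[np.array([.5423,.0308,.2534-b])+k*x])[0]-[150,95]+.5)*3 for k in(-.032,.032) for b in (0,-.013)])
pts=[proj(s,[P+[0,0,z]])[0] for z in (0,.02,.04,.06)]; 
crop(s,200,185,50,60,10,"pics/g.png",pts+[proj(s,tab([.5473,.0306,-.274,.0327],(-22,y,67)))[0] for y in(-40,-20,0,20,40)])
```

```text
d tips [array([246.50672783, 305.69980663]), array([245.18804934, 290.66575868]), array([183.96036634, 289.61025951]), array([182.27659529, 274.96187862])]
```

View pics/g.png

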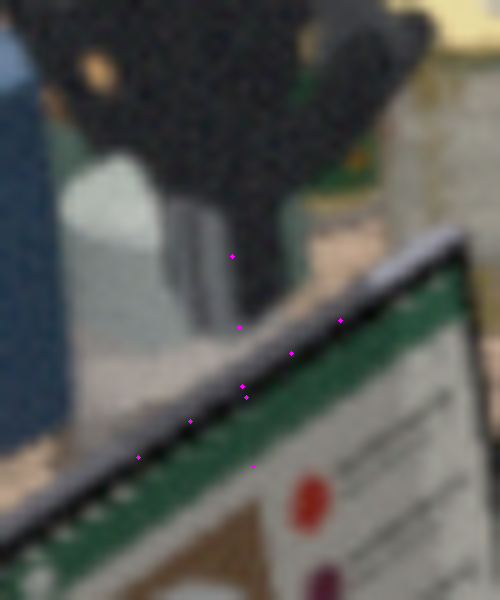

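Run:
```python
from h import *
t,s=np.load("f0.npy",allow_pickle=True)
P=np.array([.2431,-.5754,.1928]); y=np.array([.389,-.921,0])
for f,n in((t,"top"),(s,"side")):
  print(n,[np.round(proj(f,[P+k*y+[0,0,z]])[0],1) for z in(0,.013,.037) for k in(-.043,.043)])
a=cv2.resize(t["color"][285:335,390:450],None,fx=6,fy=6,interpolation=cv2.INTER_CUBIC)[:,:,::-1]
b=cv2.resize(s["color"][80:160,340:400],None,fx=6,fy=6,interpolation=cv2.INTER_CUBIC)[:,:,::-1]
c=np.zeros((480,720,3),np.uint8); c[:300,:360]=a; c[:,360:]=b
for f,o,off in((t,(390,285),0),(s,(340,80),360)):
  for k in(-.043,.043):
    for z,col in((0,(255,0,255)),(.037,(0,255,255))):
      q=(proj(f,[P+k*y+[0,0,z]])[0]-o+.5)*6; cv2.circle(c,(int(q[0])+off,int(q[1])),2,col,-1)
cv2.imwrite("pics/i.png",c)
```

```text
top [array([408.9, 307.1]), array([436.7, 294.2]), array([410.3, 307.5]), array([438.4, 294.5]), array([413.1, 308.4]), array([441.7, 295.1])]
side [array([369.8, 151.6]), array([362. , 144.2]), array([370.1, 148. ]), array([362.2, 140.8]), array([370.7, 141.3]), array([362.8, 134.5])]
```

View pics/i.png

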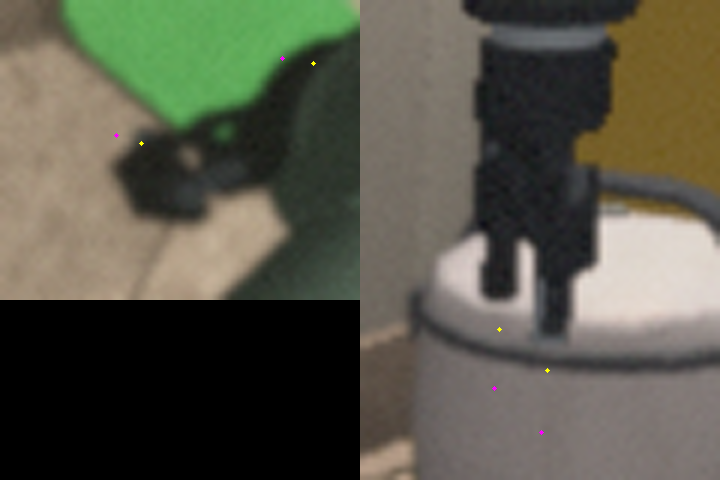

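Request:
{"op": "move_arm", "data": {"plan": [[[0, 0, -1, 0, 0, 0, -1], [0, 0, -1, 0, 0, 0, -1], [0, 0, -1, 0, 0, 0, -1], [0, 0, 0, 1, 0, 0, -1], [0, 0, 0, 1, 0, 0, -1], [0, 0, 0, 1, 0, 0, -1], [0, 0, 0, 1, 0, 0, -1], [0, 0, 0, 1, 0, 0, -1], [0, 0, 0, 0, 0, 0, -1], [0, 0, 0, 0, 0, 0, -1]]]}}

```text
clock: 7.4
position: [0.5424, 0.031, 0.2082]
tool_rot: [-2.618, -0.0, 1.3]
force: [0.0, 0.3, 1.4]
grip_width: -0.0001
finger_force: 0.0
```

Run:
```python
from h import *
s0=np.load("f0.npy",allow_pickle=True)[1]; s1=np.load("f1.npy",allow_pickle=True)[0]
s2=grab_frame("side"); o=observe(); np.save("f2.npy",[s2],allow_pickle=True)
print(o["position"],o["tool_rot"])
for s,P,rot in((s1,np.array([.5423,.0308,.149]),[-3.1416,0,1.3]),(s2,o["position"],o["tool_rot"])):
  d=cv2.medianBlur((np.abs(s["color"].astype(int)-s0["color"]).max(2)>30).astype(np.uint8)*255,3)>0
  z=R.from_euler("xyz",rot).as_matrix()[:,2]
  print("tcp",proj(s,[P])[0],"tool -.04",proj(s,[P-.04*z])[0],"world+.04",proj(s,[P+[0,0,.04]])[0])
  for r in range(185,246,3):
    c=np.where(d[r,190:262])[0]+190
    if len(c): print(r,c.min(),c.max(),len(c),end="; ")
  print()
```

```text
[0.54226397 0.03116346 0.20906304] [-2.61945498e+00 -3.38633881e-04  1.30075985e+00]
tcp [224.86239414 231.1745651 ] tool -.04 [223.46052968 217.25369986] world+.04 [223.46043646 217.25367268]
185 199 241 42; 188 201 243 43; 191 203 241 39; 194 204 239 36; 197 207 236 30; 200 211 234 24; 203 214 229 16; 206 216 227 12; 209 216 227 12; 212 217 228 12; 215 219 235 13; 218 222 231 7; 221 223 226 4; 224 218 221 4; 227 213 217 5; 230 209 212 4; 233 205 207 3; 236 200 202 3; 
tcp [222.68967277 210.13508849] tool -.04 [214.97745081 195.69919306] world+.04 [221.19371539 195.37418617]
185 202 215 14; 188 205 217 13; 191 205 218 14; 194 207 218 12; 197 211 212 2; 209 241 244 4; 212 236 240 5; 215 232 235 4;
```

Request:
{"op": "move_arm", "data": {"plan": [[[0, 0, 0, -1, 0, 0, 0.5], [0, 0, 0, -1, 0, 0, 0.5], [0, 0, 0, -1, 0, 0, 0.5], [0, 0, 0, -1, 0, 0, 0.5], [0, 0, 0, -1, 0, 0, 0.5], [0, -0.15, 0, 0, 0, 0, 0.5], [0, 0, 0, 0, 0, 0, 0.5], [0, 0, 0.9, 0, 0, 0, 0.5], [0, 0, 0.9, 0, 0, 0, 0.5], [0, 0, 0.9, 0, 0, 0, 0.5]]]}}

```text
clock: 8.45
position: [0.54, 0.0314, 0.1545]
tool_rot: [-3.141, -0.0, 1.3]
force: [1.1, -0.2, -0.2]
grip_width: 0.0639
finger_force: 0.0
```

Request:
{"op": "move_arm", "data": {"plan": [[[0, 0, 0.8, 0, 0, 0, 0.5], [0, 0, 0.8, 0, 0, 0, 0.5], [0, 0, 0.8, 0, 0, 0, 0.5], [0, 0, 0, 0, 0, 0, -1], [0, 0, 0, 0, 0, 0, -1], [0, 0, 0, 0, 0, 0, -1], [0, 0, 0, 0, 0, 0, -1], [0, 0, 0, 0, 0, 0, -1], [0, 0, 0, 0, 0, 0, -1], [0, 0, 0, 0, 0, 0, -1]]]}}

```text
clock: 9.45
position: [0.5401, 0.0315, 0.1077]
tool_rot: [3.14, -0.0, 1.3]
force: [1.6, -2.5, 7.1]
grip_width: 0.0082
finger_force: 42.4
```

Run:
```python
from h import *
s0=np.load("f0.npy",allow_pickle=True)[1]; s=grab_frame("side"); o=observe(); np.save("f3.npy",[s],allow_pickle=True)
print(o["position"],o["tool_rot"],o["force"],o["finger_force"],o["grip_width"],o["qpos"])
d=np.abs(s["color"].astype(int)-s0["color"]).max(2)>30
for r in range(205,290,4):
    c=np.where(d[r,185:262])[0]+185
    if len(c): print(r,c.min(),c.max(),len(c),end="; ")
```

```text
[0.54014605 0.03156131 0.10773545] [ 3.14001187e+00 -3.72064068e-04  1.30022220e+00] [ 2.15732137 -0.681849    7.1132644 ] 42.43036329746246 0.007907229981472495 [ 0.18467575  0.53696646 -0.48047405  1.88458723  0.33697154  0.79860918
 -0.74631939]
205 205 245 41; 209 207 246 39; 213 209 246 35; 217 215 245 22; 221 217 242 16; 225 217 237 18; 229 211 251 20; 233 205 253 22; 237 199 251 27; 241 193 251 23; 245 194 252 24; 249 195 252 22; 253 196 247 22; 257 197 243 14; 261 197 239 15; 265 196 247 14; 269 224 261 25; 273 189 261 31; 277 185 261 42; 281 185 261 41; 285 185 261 29; 289 185 261 36;
```

Request:
{"op": "move_arm", "data": {"plan": [[[-0.027, 0, 0, 0, 0, -0.677, -1], [-0.027, 0, 0, 0, 0, -0.677, -1], [-0.027, 0, 0, 0, 0, -0.677, -1], [-0.027, 0, 0, 0, 0, -0.677, -1], [-0.027, 0, 0, 0, 0, -0.677, -1], [-0.027, 0, 0, 0, 0, -0.677, -1], [-0.027, 0, 0, 0, 0, -0.677, -1], [-0.027, 0, 0, 0, 0, -0.677, -1], [-0.027, 0, 0, 0, 0, -0.677, -1], [-0.027, 0, 0, 0, 0, -0.677, -1]]], "grip_force": 50}}

```text
clock: 10.5
position: [0.5419, 0.0266, 0.1077]
tool_rot: [3.137, 0.001, 2.012]
force: [14.9, 0.2, -6.7]
grip_width: 0.0081
finger_force: 48.7
```

Run:
```python
from h import *
o=observe()
for k in("position","tool_rot","force","moment","grip_width","qpos"): print(k,np.round(o[k],3))
```

```text
position [0.542 0.027 0.108]
tool_rot [3.137e+00 1.000e-03 2.012e+00]
force [14.89   0.239 -6.671]
moment [ 0.462 -3.379 -0.279]
grip_width 0.008
qpos [ 0.319  0.575 -0.658  1.877  0.462  0.842 -0.135]
```

Request:
{"op": "move_arm", "data": {"plan": [[[-0.055, 0.07, 0, 0, 0, -0.673, -1], [-0.055, 0.07, 0, 0, 0, -0.673, -1], [-0.028, 0.013, 0, 0, 0, -0.673, -1], [-0.028, 0.013, 0, 0, 0, -0.673, -1], [-0.028, 0.013, 0, 0, 0, -0.673, -1], [-0.028, 0.013, 0, 0, 0, -0.673, -1], [-0.028, 0.013, 0, 0, 0, -0.673, -1], [-0.028, 0.013, 0, 0, 0, -0.673, -1], [-0.028, 0.013, 0, 0, 0, -0.673, -1], [-0.028, 0.013, 0, 0, 0, -0.673, -1]]]}}

```text
clock: 11.5
position: [0.5474, 0.0244, 0.1076]
tool_rot: [-3.141, -0.0, 2.717]
force: [-6.6, -0.2, 12.9]
grip_width: 0.0082
finger_force: 51.6
```

Run:
```python
from h import *
o=observe()
for k in("position","tool_rot","force","moment","grip_width","qpos"): print(k,np.round(o[k],3))
print(R.from_euler("xyz",o["tool_rot"]).inv().apply(o["force"]))
```

```text
position [0.547 0.024 0.108]
tool_rot [-3.141 -0.     2.717]
force [-6.649 -0.226 12.923]
moment [ 0.424  1.348 -0.052]
grip_width 0.008
qpos [ 0.43   0.636 -0.827  1.853  0.584  0.915  0.474]
[  5.96960358  -2.94993772 -12.91929539]
```

Request:
{"op": "move_arm", "data": {"plan": [[[0, 0.009, -0.09, 0.5, 0, 0, -1], [0, 0.009, -0.06, 0.5, 0, 0, -1], [0, 0.009, -0.06, 0.5, 0, 0, -1], [0, 0.009, -0.06, 0.5, 0, 0, -1], [0, 0.009, -0.06, 0.5, 0, 0, -1], [0, 0.009, -0.06, 0.5, 0, 0, -1], [0, 0.009, -0.06, 0.5, 0, 0, -1], [0, 0, 0, 0, 0, 0, -1], [0, 0, 0, 0, 0, 0, -1], [0, 0, 0, 0, 0, 0, -1]]]}}

```text
clock: 12.5
position: [0.5485, 0.0269, 0.1156]
tool_rot: [-2.777, -0.001, 2.714]
force: [-2.5, 5.3, -1.5]
grip_width: 0.0082
finger_force: 50.9
```

Run:
```python
from h import *
o=observe()
for k in("position","tool_rot","force","moment","grip_width","qpos"): print(k,np.round(o[k],3))
print(R.from_euler("xyz",o["tool_rot"]).inv().apply(o["force"]))
```

```text
position [0.549 0.027 0.116]
tool_rot [-2.777e+00 -1.000e-03  2.714e+00]
force [-2.507  5.279 -1.484]
moment [ 1.402  0.336 -0.252]
grip_width 0.008
qpos [ 0.118  0.72  -0.689  1.675  0.676  1.292  0.309]
[4.46875388 4.04781076 0.04630077]
```

Request:
{"op": "move_arm", "data": {"plan": [[[0, 0.009, -0.06, 0.5, 0, 0, -1], [0, 0.009, -0.06, 0.5, 0, 0, -1], [0, 0.009, -0.06, 0.51, 0, 0, -1], [0, 0, 0, 0, 0, 0, -1], [0, 0, 0, 0, 0, 0, -1], [0, 0, 0, 0, 0, 0, -1], [0, 0, 0, 0, 0, 0, -1], [0, 0, 0, 0, 0, 0, -1], [0, 0, 0, 0, 0, 0, -1], [0, 0, 0, 0, 0, 0, -1]]]}}

```text
clock: 13.5
position: [0.5493, 0.0286, 0.1185]
tool_rot: [-2.62, -0.001, 2.714]
force: [-4.2, 4.9, -2.3]
grip_width: 0.0083
finger_force: 51.3
```

Run:
```python
from h import *
o=observe()
for k in("position","tool_rot","force","moment"): print(k,np.round(o[k],4))
print(R.from_euler("xyz",o["tool_rot"]).inv().apply(o["force"]))
```

```text
position [0.5493 0.0286 0.1185]
tool_rot [-2.6195e+00 -1.0000e-03  2.7137e+00]
force [-4.1782  4.8954 -2.3193]
moment [ 1.7772  0.4164 -0.5871]
[5.83050957 3.51742258 0.65894858]
```

Request:
{"op": "move_arm", "data": {"plan": [[[0, 0, 0, 0, 0, 0, 0.5], [0, 0, 0, 0, 0, 0, 0.5], [0, 0, 0, 0, 0, 0, 0.5], [0, 0, 0, 0, 0, 0, 0.5], [0, 0, 0, 0, 0, 0, 0.5], [0, 0, 0, 0, 0, 0, 0.5], [0, 0, -0.5, 0, 0, 0, 0.5], [0, 0, -1, 0, 0, 0, 0.5], [0, 0, -1, 0, 0, 0, 0.5], [0, 0, -1, 0, 0, 0, 0.5]]]}}

```text
clock: 14.5
position: [0.5645, 0.061, 0.1806]
tool_rot: [-2.617, 0.0, 2.714]
force: [-0.3, -0.3, 0.6]
grip_width: 0.0644
finger_force: 0.0
```

Request:
{"op": "move_arm", "data": {"plan": [[[0, 0, -1, 0, 0, 0, 0.5], [0, 0, -1, 0, 0, 0, 0.5], [0, 0, -1, 0, 0, 0, 0.5], [0, 0, -1, 0, 0, 0, 0.5], [0, 0, 0, -1, 0, 0, 0.5], [0, 0, 0, -1, 0, 0, 0.5], [0, 0, 0, -1, 0, 0, 0.5], [0, 0, 0, -1, 0, 0, 0.5], [0, 0, 0, -1, 0, 0, 0.5], [0, 0, 0, 0, 0, 0, 0.5]]]}}

```text
clock: 15.5
position: [0.5811, 0.0934, 0.2496]
tool_rot: [3.141, 0.002, 2.709]
force: [1.6, -0.3, -0.1]
grip_width: 0.064
finger_force: 0.0
```

Request:
{"op": "move_arm", "data": {"plan": [[[-0.19, -1, 0, 0, 0, 0, 0.5], [-0.19, -1, 0, 0, 0, 0, 0.5], [-0.19, -1, 0, 0, 0, 0, 0.5], [-0.19, -1, 0, 0, 0, 0, 0.5], [-0.19, -1, 0, 0, 0, 0, 0.5], [-0.19, -1, 0, 0, 0, 0, 0.5], [-0.19, -1, 0, 0, 0, 0, 0.5], [-0.19, -1, 0, 0, 0, 0, 0.5], [-0.19, -1, 0, 0, 0, 0, 0.5], [-0.19, -1, 0, 0, 0, 0, 0.5]]]}}

```text
clock: 16.5
position: [0.5326, -0.1012, 0.2493]
tool_rot: [-3.14, -0.0, 2.715]
force: [0.5, 0.6, 0.0]
grip_width: 0.064
finger_force: 0.0
```

Request:
{"op": "move_arm", "data": {"plan": [[[-0.19, -1, 0, 0, 0, 0, 0.5], [-0.19, -1, 0, 0, 0, 0, 0.5], [-0.19, -1, 0, 0, 0, 0, 0.5], [-0.19, -1, 0, 0, 0, 0, 0.5], [-0.19, -1, 0, 0, 0, 0, 0.5], [-0.19, -1, 0, 0, 0, 0, 0.5], [-0.19, -1, 0, 0, 0, 0, 0.5], [-0.19, -1, 0, 0, 0, 0, 0.5], [-0.19, -1, 0, 0, 0, 0, 0.5], [0, 0, 0, 0, 0, 0, 0.5]]]}}

```text
clock: 17.5
position: [0.4886, -0.2812, 0.2491]
tool_rot: [-3.139, -0.001, 2.712]
force: [-0.7, -0.1, -0.9]
grip_width: 0.064
finger_force: 0.0
```

Run:
```python
from h import *
t=grab_frame("top"); s=grab_frame("side"); np.save("f4.npy",[t,s],allow_pickle=True)
p=[.548,.0315,1.144,.5236]; q=[(x,y,z) for x in(-26.5,-17.5) for y in(-100,100) for z in(-67,67)]
w=[tab(p,k) for k in q]
crop(t,165,165,80,80,5,"pics/j1.png",proj(t,w)); crop(s,175,185,80,100,5,"pics/j2.png",proj(s,w))
a=cv2.imread("pics/j1.png");b=cv2.imread("pics/j2.png"); c=np.zeros((500,800,3),np.uint8); c[:400,:400]=a; c[:,400:]=b; cv2.imwrite("pics/j.png",c)
print(np.round((proj(t,w)-[165,165]+.5)*5).tolist()); print(np.round((proj(s,w)-[175,185]+.5)*5+[400,0]).tolist())
```

```text
[[353.0, 56.0], [229.0, -31.0], [218.0, 348.0], [80.0, 286.0], [343.0, 53.0], [218.0, -34.0], [207.0, 344.0], [69.0, 281.0]]
[[590.0, 283.0], [469.0, 147.0], [849.0, 411.0], [742.0, 272.0], [580.0, 295.0], [458.0, 160.0], [839.0, 426.0], [730.0, 287.0]]
```

View pics/j.png

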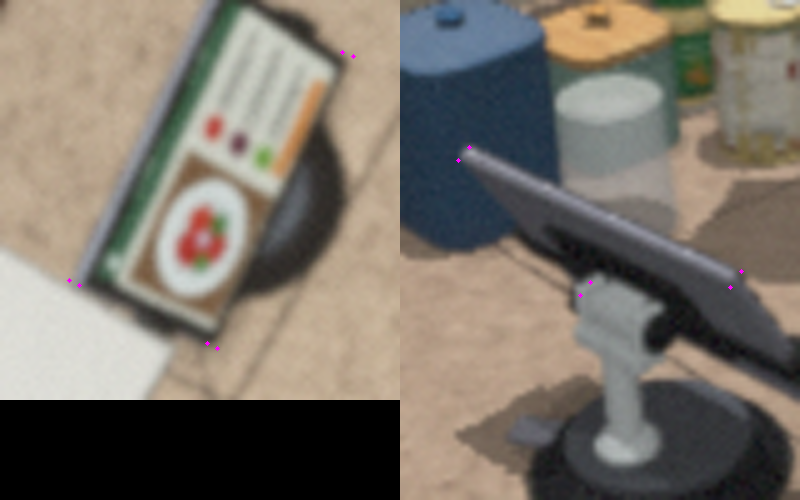

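Run:
```python
from h import *
t,s=np.load("f4.npy",allow_pickle=True)
p=[.548,.0315,1.144,.5236]
g=cv2.cvtColor(t["color"],cv2.COLOR_RGB2GRAY).astype(np.float32)
def prof(y0,y1,zs):
    out=[]
    for z in zs:
        u=proj(t,np.array([tab(p,(-26.5,y,z)) for y in np.linspace(y0,y1,15)])).astype(np.float32)
        out.append(int(cv2.remap(g,u[:,:1],u[:,1:],cv2.INTER_LINEAR).mean()))
    return out
zs=np.arange(-96,101,6)
print(zs.tolist())
for y in((70,90),(-90,-75),(-20,20)): print(y,prof(*y,zs))
u=[]
for y in range(-124,130,4):
    q=proj(t,np.array([tab(p,(-26.5,y,z)) for z in np.linspace(-45,45,15)])).astype(np.float32); u.append((y,int(cv2.remap(g,q[:,:1],q[:,1:],cv2.INTER_LINEAR).mean())))
print(u)
```

```text
[-96, -90, -84, -78, -72, -66, -60, -54, -48, -42, -36, -30, -24, -18, -12, -6, 0, 6, 12, 18, 24, 30, 36, 42, 48, 54, 60, 66, 72, 78, 84, 90, 96]
(70, 90) [173, 173, 165, 153, 138, 113, 97, 112, 120, 123, 134, 150, 162, 170, 175, 172, 164, 154, 138, 124, 120, 138, 168, 157, 131, 106, 82, 118, 148, 155, 167, 170, 171]
(-90, -75) [174, 175, 173, 163, 150, 123, 118, 147, 167, 173, 172, 168, 169, 170, 170, 167, 169, 173, 174, 172, 168, 172, 165, 127, 84, 66, 67, 120, 146, 159, 166, 168, 166]
(-20, 20) [51, 61, 78, 90, 89, 79, 96, 130, 144, 151, 158, 165, 177, 185, 174, 161, 165, 173, 161, 140, 137, 161, 183, 156, 103, 81, 76, 118, 149, 160, 171, 173, 173]
[(-124, 170), (-120, 170), (-116, 169), (-112, 169), (-108, 166), (-104, 152), (-100, 123), (-96, 86), (-92, 69), (-88, 118), (-84, 176), (-80, 192), (-76, 189), (-72, 186), (-68, 183), (-64, 181), (-60, 179), (-56, 178), (-52, 179), (-48, 178), (-44, 178), (-40, 177), (-36, 178), (-32, 180), (-28, 183), (-24, 177), (-20, 157), (-16, 149), (-12, 159), (-8, 182), (-4, 192), (0, 177), (4, 141), (8, 130), (12, 148), (16, 163), (20, 171), (24, 172), (28, 163), (32, 154), (36, 151), (40, 153), (44, 155), (48, 151), (52, 148), (56, 151), (60, 159), (64, 170), (68, 173), (72, 165), (76, 151), (80, 133), (84, 140), (88, 153), (92, 112), (96, 66), (100, 79), (104, 117), (108, 161), (112, 193), (116, 203), (120, 205), (124, 202), (128, 203)]
```

The last picture and the edge profiles match the model. The top edge reads about +65.5 mm (model +67) and the bottom about -70.5 mm (model -67), the same at both ends. That puts the turn at about 1.14 rad and the tilt at about 30°.

```bash
python3 -c "
from workcell import job_done
print(job_done())"
```

```text
the job is handed in; nothing more can be done
None
```

The tablet now faces the middle of the chopping board (swivel about 1.14 rad) and leans back about 30°; the arm is clear, nothing else was touched that I noticed (I didn't re-measure the other items), and the job is handed in at about 18 s, verdict not shown.

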